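Enable the cookie press with its hold-to-run key

TASK

Turn the orange portion collar on top of the upright cookie press to its four-dot mark. Then take the red key from the rack, push it fully home into the yellow-topped key switch (the pins are sticky: rock the key a little as you push), turn it a quarter turn clockwise to its stop, and finish still gripping the key and holding it turned against its spring. Leave the other keys and everything else on the bench where they are.

Things in the scene. Friction and masses are not known exactly. Their poses are not given: they have to be found in the camera images.
- collar (a joint): Angle of the orange collar on top of the press, rad, growing clockwise seen from above. Six clicks 24 degrees (0.419 rad) apart: one dot = 0, two = 0.419, three = 0.838, four = 1.257, five = 1.676, six = 2.094. It starts at one or two. Stops lie just past one and six. The clicks (up to about 0.06 N m) pull it to the nearest position when let go.
- collar_axis (a point): Point on the collar's vertical axis, 190 mm above the bench, 18 mm below the collar's top. The collar is an upright ribbed cylinder 50 mm in diameter, 166 to 208 mm above the bench; a white line on its top and side points at the set dots.
- press: The fixed press on its stand, origin under its axis on the bench. Under the collar is a fixed black ring, 90 mm in diameter, top 165 mm above the bench, with groups of one to six white dots. Group n lies 60 - 24 (n - 1) degrees anticlockwise from the press's x axis, so the count grows clockwise; all are on its +x side.
- red_key: Red key, 50 g, blade down in the rack. Origin: centre of the bow's underside (the shoulder), z up. Bow 32 mm along x, 10 mm thick along y, 45 mm tall (z 0 to 45 mm): grip across the 10 mm. Below it a neck 6 mm thick, 9 mm long, then a blade 14 mm along x by 6 mm along y, round-ended, down to z = -45 mm. It works either way round.
- key_rack: Fixed wooden rack, 60 (x) by 190 mm (y), 50 mm high, origin under its centre. Three slots 60 mm apart along y hold a red, a blue and a black key in any order, shoulders resting on its top, the blades' width along y. Lift a key by 50 mm to clear it.
- key_switch: Fixed grey box with a yellow top, 90 by 90 mm, 70 mm high, origin under its centre. The keyhole is in the middle of the top: a slot 16 mm along the box's x by 8 mm along y, through 5 mm, with a 2 mm chamfer.
- keyhole (a point): Centre of the slot's mouth, on the yellow top; axes as the box. Home: the shoulder rests on the top, key origin here; only then can the key turn, and turned it cannot be pulled out. Stiff pins bear on the blade's flats 15 to 35 mm down: a straight push takes up to about 20 N, under 10 N if the key is rocked +-5 degrees about z.
- lock (a joint): Angle of the lock cylinder, rad: 0 with its slot along the box's x (the start), growing clockwise seen from above, stop at 1.45. The key has about 0.1 rad of play in it: at the stop the key is turned by about 1.55. A spring (0.012 N m at 0, 0.063 at the stop) turns it back when the key is let go.
- blue_key: Blue key, same shape as the red one, in the rack. Leave it. Origin as the red key's.
- black_key: Black key, same shape, in the rack. Leave it. Origin as the red key's.
- nozzle_a: Steel nozzle, upright, 24 mm wide, 42 mm high; leave it. Origin at the centre of its underside.
- nozzle_b: Black nozzle, upright, 24 mm wide, 36 mm high; leave it. Origin at the centre of its underside.
- disc_tin: Flat steel tin, 60 mm wide, 22 mm high; leave it. Origin at the centre of its underside.
- mug: Blue mug, 80 mm wide, 90 mm high; leave it. Origin at the centre of its underside.
- jar: Amber glass jar, 64 mm wide, 90 mm high; leave it. Origin at the centre of its underside.
There are look-alikes about, which are no part of the job. What is meant by the red_key is not pink, and is the smaller of those in its own colour. There is more than one size of the key_switch; the job needs the largest.

How it is judged (in metres and radians):
On the way, in this order (a step that is already met when the one before it is completed fails the run):
1. the collar stands at four dots (value of joint collar between 1.157 and 1.357 rad), for 0.3 s.
2. the red key is fully home in the key switch, not yet turned (horizontal distance between red_key and keyhole below 0.003 m and z of red_key in the frame of keyhole below 0.003 m and angle between red_key's own z axis and vertical below 0.12 rad and value of joint lock below 0.4 rad), for 0.1 s.
At the end, for the whole second after the job is handed in: The collar is within 0.1 rad of four dots; the red key is home (shoulder within 3 mm of the yellow top, within 3 mm of the hole's centre, upright within 0.12 rad); the lock is turned by more than 1.25 rad and stays so, and the fingers press on the red key with more than 1 N (all of step 1 and horizontal distance between red_key and keyhole below 0.003 m and z of red_key in the frame of keyhole below 0.003 m and angle between red_key's own z axis and vertical below 0.12 rad and value of joint lock above 1.25 rad and contact force between the fingers and red_key above 1 N); the arm keeps its last pose, push and grip.
It fails at once if a bystander (other key, nozzle, tin, mug, jar) is moved by more than 25 mm (distance of any of blue_key, black_key, nozzle_a, nozzle_b, disc_tin, mug, jar from where it was at the start of the episode above 0.025 m).
It also fails if it takes over 69 s, if anything falls off the work surface, if the arm or the gripper's body presses on something with over 40 N, if the wrist force passes 120 N, or if a joint passes its speed limit or range.

ROBOT

A 7-joint arm with a two-finger parallel gripper is mounted at the origin on the work surface. World frame = base frame: x ahead of the robot, y to its left, z up, the work surface at z = 0. Lengths are in mm, angles in rad, forces in N, time in s.
With the tool pointing down it reaches from about 425 to 950 mm from the base axis. Payload 4.7 kg.
Tool frame: the origin (TCP) lies at the very end of the fingers, on their centre line; the grasp point (between the pads) lies 19 mm behind it; z points along the fingers, y is the line along which they close (so a half turn about z gives the same grasp; the last joint's range is limited). The gripper opens to 87 mm and grips with 3 to 60 N. Pads are 19 mm wide; open, the fingers measure 117 mm over their backs; the gripper's body (75 mm by 190 mm) begins 51 mm behind the grasp point.
Start: joints at [-0.029, 0.469, -0.049, 1.532, 0.024, 1.141, -0.082], TCP at [675.02, 0.048, 190.873] pointing down, gripper open.
Joint ranges: [-2.59, 2.59], [-0.33, 1.99], [-1.39, 1.29], [0.1, 2.45], [-1.04, 4.18], [0.21, 1.99], [-2.66, 2.66]. Speed limits (rad/s): [2.57, 2.57, 3.14, 3.14, 3.14, 3.14, 3.14].

INTERFACE

Orientations are given as a rotation vector (axis times angle).
In Python, from station import * gives the robot as it stands.
- The arm moves only by the tool carry_out, never from a script. Its argument "steps" is a list of rows, each an object with "delta_pos": the shift along the tool's x, y, z in m, a list of three; "spin": the turn about the tool's z in degrees. In form: [{"delta_pos": [dx, dy, dz], "spin": spin}, ...]. A call has 1 to 12 rows; each row is the pose to reach, as a shift and turn from the pose commanded when the call began, along the tool's axes at that moment; what a row does not reach only later rows make up. A row lasts 1/8 s, in which the tool goes at most 62.5 mm and 10.7 degrees, less where a joint would pass 70% of its speed; a pose out of reach is approached as far as the arm can. A call with a gripper value outside its range is refused whole. "hand" is the finger opening in m, from 0 to 0.087, set as the call begins (left out, the last holds). The fingers move at their own pace and stop on an object; the grip force is fixed at half the most. Time passes only in rows, so rows that repeat a pose let the fingers close. It gives the time, the measured TCP pose, the force, the opening and the grip force at its end, in the units of the state.
- observe(): the state, without advancing time (a new reading comes with each control period).
- get_image(name): name is "scene" or "side" or "wrist"; returns a dict with "frame" (384x512x3 uint8, blue, green, red), "intrinsics" (3x3 intrinsics, pixels), "dist_coeffs" ([k1, k2, p1, p2, k3] as OpenCV has them; the pictures are not rectified), "extrinsics" (4x4, takes a point from world to camera coordinates); the wrist camera has in their place "tool_from_camera" (4x4, takes a point from camera to tool coordinates, whose origin is the TCP and whose axes are the flange's). Camera axes: x right, y down, z forward; pixel columns grow to the right and rows downward; lengths in mm; the calibration is good to about 2 mm. A picture is of the moment at which its call begins: read the wrist's pose just before it. There is no depth.
- finish_job(): hands the job in; it is judged then, once.
The state is a dict: "time": time; "joint_positions": joint angles; "joint_velocities": joint speeds; "joint_efforts": joint torques, N m; "ee_pos": TCP position; "eef_rot": TCP orientation; "wrist_force": force on the tool from outside, world axes, zero at the start; "torque": the same for the moment, N m; "width": finger opening in mm; "finger_force": force on a finger pad.
Only numpy, scipy, OpenCV 4.12 (cv2) and the standard library are available. Lean on these libraries where they do the work, as an engineer would, in place of code of your own. Each camera call takes 0.05 s, during which the arm holds its last target. There are 200 camera calls.

## Working session

There is one attempt and no reset: what is moved stays moved. The work goes in short steps, Python scripts to look and compute and a tool call to move; the robot and the scene stay as the last step left them, time stands still between calls to the robot, and variables do not carry over. Pictures are saved under pics/ and viewed, at most 10 in all, crops included, and the job is handed in when it is done.

Besides the shell and the picture viewer there is one more tool, called after "Request:" by a JSON object that holds its "fn" and its "kwargs", one argument or row to a line. carry_out: Moves the arm, as the interface text tells. Its arguments: {"type":"object","properties":{"steps":{"type":"array"},"hand":{"type":"number"}},"required":["steps"]}

```bash
mkdir -p pics; ls
cat > h.py <<'E'
from station import *
import numpy as np, cv2
from scipy.spatial.transform import Rotation as R
def snap(n):
    s=observe(); d=get_image(n); return s,d
def cam(s,d):
    "returns camera centre, R(cam->world)"
    if 'extrinsics' in d and d['extrinsics'] is not None:
        E=np.array(d['extrinsics']); return -E[:3,:3].T@E[:3,3],E[:3,:3].T
    T=np.eye(4); T[:3,:3]=R.from_rotvec(s['eef_rot']).as_matrix(); T[:3,3]=s['ee_pos']
    M=T@np.array(d['tool_from_camera']); return M[:3,3],M[:3,:3]
def ray(s,d,uv):
    c,A=cam(s,d)
    p=cv2.undistortPoints(np.array(uv,float).reshape(-1,1,2),np.array(d['intrinsics']),np.array(d['dist_coeffs'])).reshape(-1,2)
    return c,(A@np.c_[p,np.ones(len(p))].T).T
def onz(s,d,uv,z):
    c,v=ray(s,d,uv); return c+v*((z-c[2])/v[:,2])[:,None]
def proj(s,d,P):
    c,A=cam(s,d); 
    return cv2.projectPoints((np.array(P,float).reshape(-1,3)-c)@A,np.zeros(3),np.zeros(3),np.array(d['intrinsics']),np.array(d['dist_coeffs']))[0].reshape(-1,2)
E
python3 - <<'E'
from h import *
s=observe(); print({k:np.round(v,3) for k,v in s.items()})
a=get_image('scene');b=get_image('side');c=get_image('wrist')
import pickle
pickle.dump((s,a,b,c),open('first.pkl','wb'))
for n,d in zip(['scene','side','wrist'],(a,b,c)):
    cv2.imwrite(f'pics/{n}0.png',cv2.resize(d['frame'],(800,600),interpolation=cv2.INTER_CUBIC)); print(n,cam(s,d)[0].round(),cam(s,d)[1].round(2).tolist())
E
```

```text
pics
{'time': np.float64(0.0), 'joint_positions': array([-0.029,  0.469, -0.049,  1.534,  0.024,  1.141, -0.082]), 'joint_velocities': array([-0.   ,  0.   , -0.001, -0.001,  0.   , -0.001, -0.   ]), 'joint_efforts': array([ 0.0000e+00, -5.0797e+01, -8.0000e-02, -2.3616e+01, -6.1000e-02,
        3.8000e-02,  0.0000e+00]), 'ee_pos': array([6.74309e+02, 2.10000e-02, 1.89779e+02]), 'eef_rot': array([-2.220e+00, -2.221e+00,  2.000e-03]), 'wrist_force': array([-0.071, -0.508,  0.874]), 'torque': array([ 0.022,  0.06 , -0.02 ]), 'finger_force': np.float64(0.0), 'width': np.float64(87.018)}
scene [906. 457. 859.] [[-0.83, 0.44, -0.35], [0.56, 0.63, -0.53], [-0.01, -0.63, -0.77]]
side [ 311. -539.  691.] [[0.89, -0.29, 0.36], [-0.46, -0.6, 0.66], [0.02, -0.75, -0.66]]
wrist [674.  69. 384.] [[1.0, 0.0, -0.0], [-0.0, -0.97, -0.25], [-0.0, 0.25, -0.97]]
```

View pics/scene0.png

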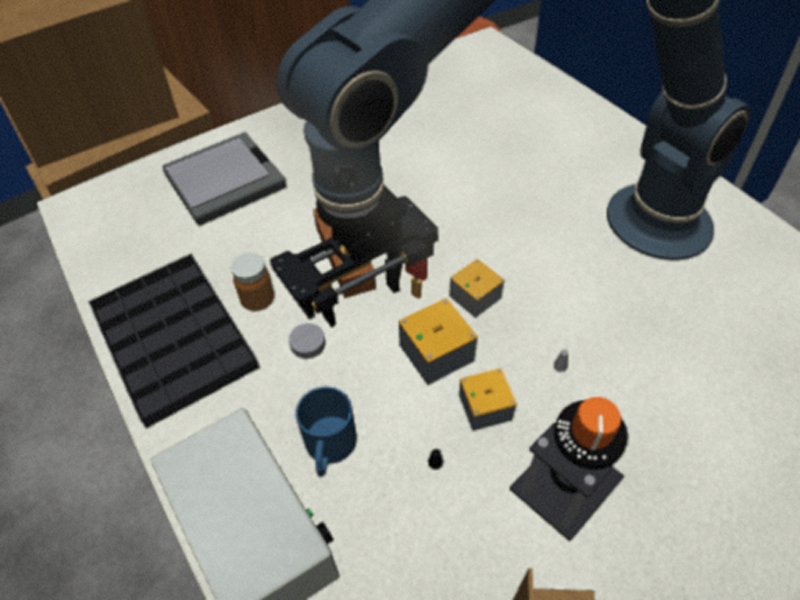

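View pics/side0.png

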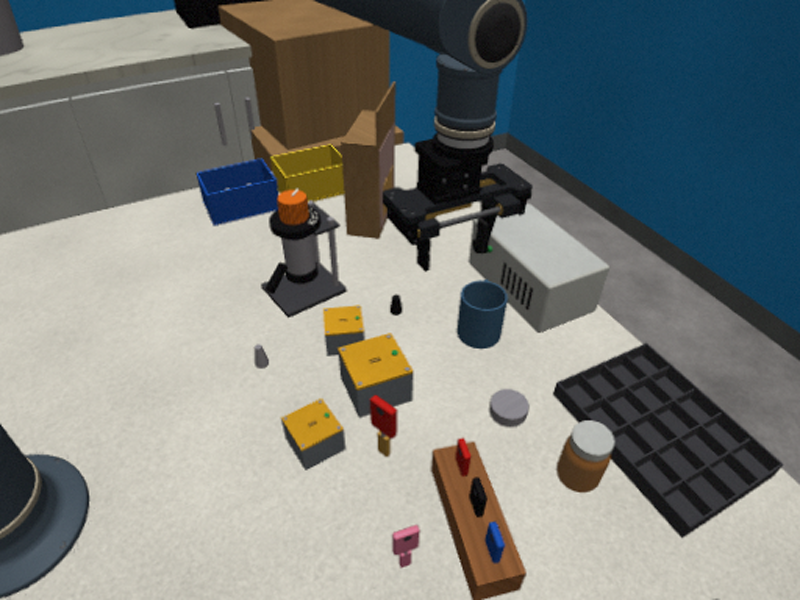

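The side view (800 px) shows the press and collar at (293,205), the large yellow switch at (375,360) with its slot at (375,360), the rack with the red key at (463,457), and a bigger loose red key at (383,415). The scene view shows the collar at (598,422) with its white line at (600,430), and the large switch at (437,327).

```bash
cat > m.py <<'E'
from h import *
import pickle
s,a,b,c=pickle.load(open('first.pkl','rb'))
def mask(d,lo,hi):
    h=cv2.cvtColor(d['frame'],cv2.COLOR_BGR2HSV); return cv2.inRange(h,lo,hi)
def comps(m,mn=15):
    n,l,st,ce=cv2.connectedComponentsWithStats(m); return [(st[i],ce[i],l==i) for i in range(1,n) if st[i][4]>=mn]
for n,d in (('scene',a),('side',b)):
    print(n)
    for st,ce,mm in comps(mask(d,(18,150,110),(30,255,255)),200):
        cnt=max(cv2.findContours(mm.astype(np.uint8),0,2)[0],key=cv2.contourArea)
        q=cv2.approxPolyDP(cv2.convexHull(cnt),5,True).reshape(-1,2)
        P=onz(s,d,q,70); print('yellow',st,ce.round(),P[:,:2].round().tolist(),P.mean(0).round(1),'area->',cv2.minAreaRect(onz(s,d,cnt.reshape(-1,2),70)[:,:2].astype(np.float32)))
    for st,ce,mm in comps(mask(d,(3,180,120),(14,255,255)),60): print('orange',st,ce.round(1))
    m=mask(d,(0,170,70),(2,255,255))|mask(d,(172,170,70),(180,255,255))
    for st,ce,mm in comps(m,20): print('red',st,ce.round(1),onz(s,d,ce,72).round(1))
v=np.hstack([cv2.resize(a['frame'][235:325,340:420],(400,450),interpolation=2),cv2.resize(b['frame'][110:155,168:208],(400,450),interpolation=2)])
cv2.imwrite('pics/collar.png',v)
E
python3 m.py
```

```text
scene
yellow [289 168  32  24 429] [305. 179.] [[408.0, -69.0], [409.0, -15.0], [463.0, -13.0], [468.0, -69.0]] [437.  -41.5  70. ] area-> ((435.1715087890625, -43.7336540222168), (62.68964767456055, 63.46648406982422), 6.715897560119629)
yellow [ 256  193   49   39 1056] [280. 211.] [[504.0, -33.0], [511.0, 48.0], [595.0, 42.0], [587.0, -45.0]] [549.    2.7  70. ] area-> ((548.9117431640625, 1.2542304992675781), (89.78264617919922, 89.600830078125), 85.6863021850586)
yellow [295 237  35  29 663] [312. 251.] [[519.0, 118.0], [536.0, 170.0], [594.0, 151.0], [574.0, 96.0]] [556.  133.6  70. ] area-> ((555.9075927734375, 132.9652099609375), (63.7838249206543, 63.14146423339844), 71.10252380371094)
orange [370 255  27  24 431] [382.9 265.4]
side
yellow [173  92  47  36 928] [199. 109.] [[697.0, 487.0], [620.0, 495.0], [606.0, 729.0], [766.0, 729.0]] [672.3 609.9  70. ] area-> ((683.3320922851562, 609.2904663085938), (251.22035217285156, 163.24586486816406), 89.26329040527344)
yellow [207 196  26  19 389] [219. 205.] [[575.0, 115.0], [558.0, 64.0], [500.0, 81.0], [518.0, 134.0]] [537.6  98.5  70. ] area-> ((538.5584716796875, 101.01496887207031), (64.83631896972656, 60.9676399230957), 71.59058380126953)
yellow [ 216  214   48   35 1001] [239. 231.] [[592.0, 31.0], [587.0, -49.0], [500.0, -43.0], [506.0, 42.0]] [546.2  -4.8  70. ] area-> ((547.0341796875, -3.3482131958007812), (92.0924072265625, 89.98941040039062), 85.37638854980469)
yellow [181 256  38  32 680] [199. 272.] [[451.0, -102.0], [391.0, -107.0], [386.0, -50.0], [447.0, -43.0]] [418.7 -75.6  70. ] area-> ((418.8609619140625, -74.96296691894531), (62.74787139892578, 63.72732925415039), 6.634219169616699)
orange [178 122  18  11 134] [186.4 126.7]
red [237 253  16  27 256] [245.  265.3] [[ 512.6 -106.2   72. ]]
red [293 281   8  23  97] [296.9 291.6] [[ 578.  -214.2   72. ]]
```

View pics/collar.png

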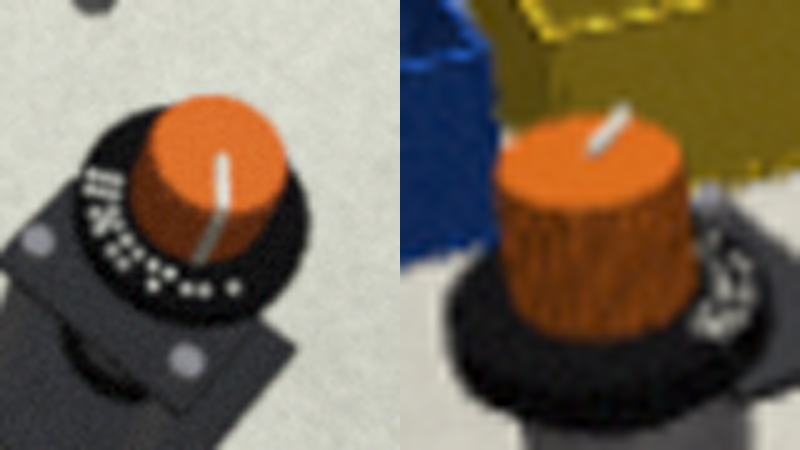

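```bash
cat >> m.py <<'E'
print('----')
def P(u,v): return (340+u/5,235+v/5)
top=onz(s,a,[P(222,155),P(224,208)],208); print('line',top.round(1).tolist())
# collar top ellipse centre: scene (215,153)crop ; side crop 10x offset (168,110)
t1=onz(s,a,[P(217,153)],208); t2=onz(s,b,[(168+590/10,110+162/10)],208) ; 
t2=onz(s,b,[(168+190/10,110+162/10)],208)
print('top',t1.round(1),t2.round(1))
dots=onz(s,a,[P(235,288),P(188,290),P(204,289),P(105,185)],165); print(dots.round(1).tolist())
c0=(t1+t2)[0]/2
for p in list(dots)+[top[1]]+[top[0]]: print(np.degrees(np.arctan2(*(p-c0)[1::-1])).round(1),np.linalg.norm((p-c0)[:2]).round(1))
l=top[1]-top[0];print('line dir',np.degrees(np.arctan2(l[1],l[0])))
# dots in scene: bright blobs in the ring
g=cv2.cvtColor(a['frame'],cv2.COLOR_BGR2GRAY)
# red key edges
h=None
E
python3 m.py | sed -n '/----/,$p'
```

```text
----
line [[528.9, 292.0, 208.0], [543.5, 307.8, 208.0]]
top [[529.8 290.3 208. ]] [[528.7 280.7 208. ]]
[[539.7, 324.2, 165.0], [554.7, 314.4, 165.0], [549.5, 317.6, 165.0], [550.2, 263.9, 165.0]]
74.8 40.1
48.7 38.5
57.8 38.0
-45.8 30.1
57.4 26.5
93.3 6.5
line dir 47.19294376826461
```

Run:
```python
from h import *
import pickle
s,a,b,c=pickle.load(open('first.pkl','rb'))
cv2.imwrite('pics/mix.png',np.hstack([cv2.resize(c['frame'],(480,360)),cv2.resize(b['frame'][270:350,270:340],(315,360),interpolation=2)]))
```

```text
(no output)
```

View pics/mix.png

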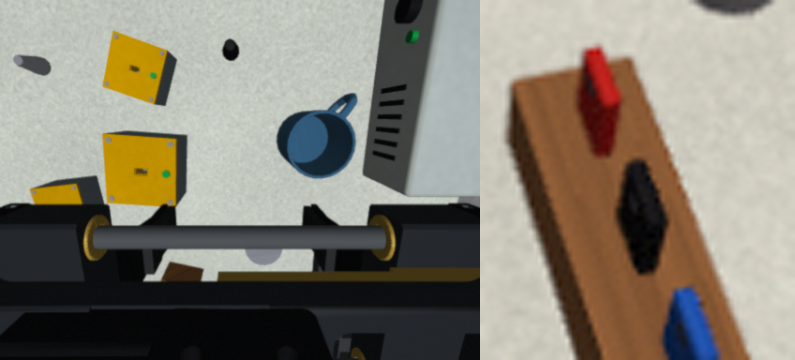

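The wrist view (left) shows the big switch at (145,170), with its slot running along image x (world x) and the green dot on the +x side. The crop on the right shows the red key in the rack's far slot, standing on edge. The collar's line points at two dots. I'm moving above the press for a closer look.

Request:
{"fn": "carry_out", "kwargs": {
  "steps": [
    {"delta_pos": [0.04,-0.03,-0.04],"spin": 0},
    {"delta_pos": [0.09,-0.06,-0.08],"spin": 0},
    {"delta_pos": [0.14,-0.1,-0.11],"spin": 0},
    {"delta_pos": [0.19,-0.13,-0.11],"spin": 0},
    {"delta_pos": [0.21,-0.145,-0.11],"spin": 0},
    {"delta_pos": [0.21,-0.145,-0.11],"spin": 0},
    {"delta_pos": [0.21,-0.145,-0.11],"spin": 0}
  ]
}}

```text
time: 1.02
ee_pos: [530.5, 208.9, 300.6]
eef_rot: [2.222, 2.22, -0.001]
wrist_force: [-0.5, -0.2, -1.0]
width: 86.9
finger_force: 0.0
```

```bash
cat > collar.py <<'E'
from h import *
import sys
s,d=snap('wrist'); print(s['ee_pos'].round(1),s['eef_rot'].round(3),s['width'])
h=cv2.cvtColor(d['frame'],cv2.COLOR_BGR2HSV)
m=cv2.inRange(h,(3,170,60),(16,255,255)); 
n,l,st,ce=cv2.connectedComponentsWithStats(m); i=1+np.argmax(st[1:,4]); print(st[i],ce[i])
c,v=ray(s,d,[ce[i]])
# top face: brighter orange
V=h[...,2][l==i]; th,_=cv2.threshold(V.reshape(-1,1),0,255,cv2.THRESH_OTSU); print('otsu',th)
top=((l==i)&(h[...,2]>th)).astype(np.uint8)
top=cv2.morphologyEx(top,cv2.MORPH_CLOSE,np.ones((9,9)))
cn=max(cv2.findContours(top,0,cv2.CHAIN_APPROX_NONE)[0],key=cv2.contourArea)
Q=onz(s,d,cn.reshape(-1,2),208)[:,:2].astype(np.float32); print('circle',cv2.minEnclosingCircle(Q),cv2.fitEllipse(Q))
cv2.imwrite('pics/%s.png'%sys.argv[1],np.hstack([cv2.resize(d['frame'],(400,300)),cv2.resize(d['frame'][max(0,st[i][1]-30):st[i][1]+110,max(0,st[i][0]-20):st[i][0]+120],(300,300),interpolation=2)]))
w=((h[...,1]<60)&(h[...,2]>140)).astype(np.uint8)
x,y,W,H,_=st[i]; sub=np.zeros_like(w); k=cv2.dilate(cv2.fillPoly(np.zeros_like(w),[cv2.convexHull(cn)],1),np.ones((1,1)));
w&=k; ys,xs=np.nonzero(w); print('line px',len(xs))
if len(xs)>5:
    L=onz(s,d,np.c_[xs,ys],208)[:,:2]; c0=np.array(cv2.fitEllipse(Q)[0]); f=cv2.fitLine(L.astype(np.float32),2,0,.01,.01).ravel(); print('line ang',np.degrees(np.arctan2(f[1],f[0])),'centroid rel',L.mean(0)-c0)
E
python3 collar.py w1
```

```text
[530.5 208.9 300.6] [ 2.222e+00  2.220e+00 -1.000e-03] 86.91152971504584
[228  85  50  52 343] [250.35276968 112.02623907]
otsu 145.0
circle ((528.3768310546875, 289.8088684082031), 24.517986297607422) ((528.050048828125, 289.53424072265625), (45.28192901611328, 48.12105178833008), 43.78242111206055)
line px 88
line ang 45.98015 centroid rel [ 9.48942195 10.14480615]
```

View pics/w1.png

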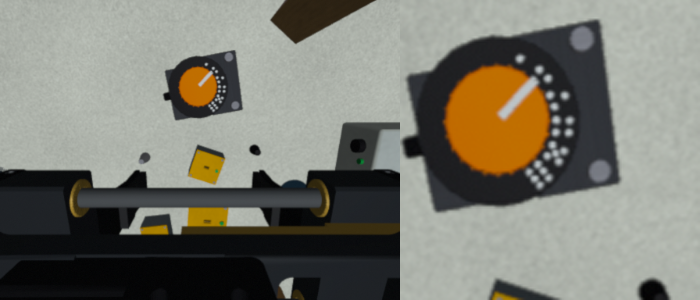

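The close-up shows the collar's white line on the two-dot group. I'm lowering onto the collar and gripping it.

Request:
{"fn": "carry_out", "kwargs": {
  "steps": [
    {"delta_pos": [0.05,-0.002,0.0],"spin": 0},
    {"delta_pos": [0.08,-0.0025,0.0],"spin": 0},
    {"delta_pos": [0.08,-0.0025,0.03],"spin": 0},
    {"delta_pos": [0.08,-0.0025,0.07],"spin": 0},
    {"delta_pos": [0.08,-0.0025,0.11],"spin": 0},
    {"delta_pos": [0.08,-0.0025,0.127],"spin": 0},
    {"delta_pos": [0.08,-0.0025,0.127],"spin": 0}
  ]
}}

```text
time: 1.95
ee_pos: [527.8, 288.9, 173.0]
eef_rot: [-2.223, -2.219, 0.003]
wrist_force: [-0.6, 0.3, -0.2]
width: 86.5
finger_force: 0.0
```

Request:
{"fn": "carry_out", "kwargs": {
  "hand": 0.045,
  "steps": [
    {"delta_pos": [0,0,0],"spin": 0},
    {"delta_pos": [0,0,0],"spin": 0},
    {"delta_pos": [0,0,0],"spin": 0},
    {"delta_pos": [0,0,0],"spin": 0},
    {"delta_pos": [0,0,0],"spin": 0},
    {"delta_pos": [0,0,0],"spin": 0}
  ]
}}

```text
time: 2.7
ee_pos: [528.5, 290.2, 174.3]
eef_rot: [2.221, 2.22, 0.003]
wrist_force: [2.7, 0.3, -0.0]
width: 47.9
finger_force: 30.0
```

Request:
{"fn": "carry_out", "kwargs": {
  "steps": [
    {"delta_pos": [0,0,0],"spin": 8},
    {"delta_pos": [0,0,0],"spin": 16},
    {"delta_pos": [0,0,0],"spin": 24},
    {"delta_pos": [0,0,0],"spin": 32},
    {"delta_pos": [0,0,0],"spin": 40},
    {"delta_pos": [0,0,0],"spin": 48},
    {"delta_pos": [0,0,0],"spin": 48},
    {"delta_pos": [0,0,0],"spin": 48},
    {"delta_pos": [0,0,0],"spin": 48}
  ]
}}

```text
time: 3.82
ee_pos: [528.6, 290.1, 174.3]
eef_rot: [2.932, 1.127, 0.004]
wrist_force: [4.8, 0.5, 0.3]
width: 47.5
finger_force: 30.0
```

Request:
{"fn": "carry_out", "kwargs": {
  "hand": 0.087,
  "steps": [
    {"delta_pos": [0,0,0],"spin": 0},
    {"delta_pos": [0,0,0],"spin": 0},
    {"delta_pos": [0,0,0],"spin": 0},
    {"delta_pos": [0,0,0],"spin": 0},
    {"delta_pos": [0,0,0],"spin": 0},
    {"delta_pos": [0,0,-0.04],"spin": 0},
    {"delta_pos": [0,0,-0.08],"spin": 0},
    {"delta_pos": [0,0,-0.127],"spin": 0},
    {"delta_pos": [0,0,-0.127],"spin": 0}
  ]
}}

```text
time: 4.95
ee_pos: [529.4, 291.3, 305.5]
eef_rot: [-2.931, -1.125, -0.014]
wrist_force: [-0.4, -0.1, 0.0]
width: 87.1
finger_force: 0.0
```

Request:
{"fn": "carry_out", "kwargs": {
  "steps": [
    {"delta_pos": [0,0,0],"spin": -9},
    {"delta_pos": [0,0,0],"spin": -18},
    {"delta_pos": [0,0,0],"spin": -27},
    {"delta_pos": [0,0,0],"spin": -36},
    {"delta_pos": [0,0,0],"spin": -45},
    {"delta_pos": [0,0,0],"spin": -48},
    {"delta_pos": [0,0,0],"spin": -48}
  ]
}}

```text
time: 5.82
ee_pos: [527.1, 289.7, 299.8]
eef_rot: [-2.222, -2.22, 0.003]
wrist_force: [-0.9, 0.1, -0.3]
width: 86.8
finger_force: 0.0
```

Request:
{"fn": "carry_out", "kwargs": {
  "steps": [
    {"delta_pos": [-0.05,0.005,0],"spin": 0},
    {"delta_pos": [-0.1,0.01,0],"spin": 0},
    {"delta_pos": [-0.15,0.018,0],"spin": 0},
    {"delta_pos": [-0.2,0.018,0],"spin": 0},
    {"delta_pos": [-0.25,0.018,0],"spin": 0},
    {"delta_pos": [-0.3,0.018,0],"spin": 0},
    {"delta_pos": [-0.34,0.018,0],"spin": 0},
    {"delta_pos": [-0.37,0.018,0],"spin": 0},
    {"delta_pos": [-0.37,0.018,0],"spin": 0},
    {"delta_pos": [-0.37,0.018,0],"spin": 0}
  ]
}}

```text
time: 7.08
ee_pos: [545.4, -78.5, 300.5]
eef_rot: [-2.219, -2.222, -0.001]
wrist_force: [-0.5, 0.4, 0.3]
width: 86.9
finger_force: 0.0
```

```bash
cat > sw.py <<'E'
from h import *
import sys
s,d=snap('wrist'); print(s['ee_pos'].round(1),s['eef_rot'].round(3))
h=cv2.cvtColor(d['frame'],cv2.COLOR_BGR2HSV)
m=cv2.inRange(h,(18,130,90),(32,255,255)); m[230:]=0
cs=[c for c in cv2.findContours(m,0,cv2.CHAIN_APPROX_NONE)[0] if cv2.contourArea(c)>300]
for c in cs: print(cv2.boundingRect(c), cv2.minAreaRect(onz(s,d,c.reshape(-1,2),70)[:,:2].astype(np.float32)))
c=max(cs,key=cv2.contourArea); k=cv2.erode(cv2.fillPoly(np.zeros_like(m),[c],255),np.ones((15,15)))
hole=((h[...,2]<90)&(k>0)).astype(np.uint8)
for q in cv2.findContours(hole,0,cv2.CHAIN_APPROX_NONE)[0]:
    if cv2.contourArea(q)>8: print('hole',cv2.boundingRect(q),cv2.minAreaRect(onz(s,d,q.reshape(-1,2),70)[:,:2].astype(np.float32)))
x,y,W,H=cv2.boundingRect(c)
s2,d2=snap('scene')
cv2.imwrite('pics/%s.png'%sys.argv[1],np.hstack([cv2.resize(d['frame'][y:y+H,x:x+W],(300,300),interpolation=2),cv2.resize(d2['frame'][235:325,340:420],(300,300),interpolation=2)]))
E
python3 sw.py sw1
```

```text
[545.4 -78.5 300.5] [-2.219e+00 -2.222e+00 -1.000e-03]
(157, 132, 47, 43) ((428.30438232421875, -55.16407775878906), (63.060707092285156, 61.95970153808594), 6.817093372344971)
(227, 84, 62, 65) ((547.7320556640625, -0.11032867431640625), (89.32331085205078, 89.08812713623047), 85.98876953125)
(228, 0, 56, 61) ((545.6610107421875, 118.50881958007812), (63.34403610229492, 62.58560562133789), 71.33808135986328)
```

View pics/sw1.png

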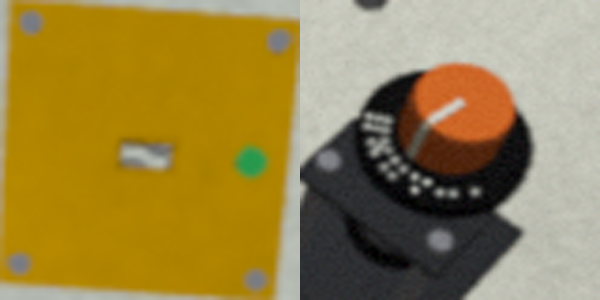

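The switch close-up shows the slot centred at crop (147,157), running along world x with a small tilt. The collar's line has moved to the four-dot group; I'll check that with numbers. Next is the rack.

Request:
{"fn": "carry_out", "kwargs": {
  "steps": [
    {"delta_pos": [-0.05,0.007,0],"spin": 0},
    {"delta_pos": [-0.1,0.014,0],"spin": 0},
    {"delta_pos": [-0.15,0.02,0],"spin": 0},
    {"delta_pos": [-0.19,0.028,0],"spin": 0},
    {"delta_pos": [-0.21,0.028,0],"spin": 0},
    {"delta_pos": [-0.21,0.028,0],"spin": 0},
    {"delta_pos": [-0.21,0.028,0],"spin": 0}
  ]
}}

```text
time: 8.05
ee_pos: [574.1, -287.3, 300.9]
eef_rot: [-2.217, -2.224, -0.002]
wrist_force: [0.6, 0.5, 0.4]
width: 86.9
finger_force: 0.0
```

```bash
cat > key.py <<'E'
from h import *
import sys
s,d=snap('wrist'); print(s['ee_pos'].round(1),s['eef_rot'].round(3))
h=cv2.cvtColor(d['frame'],cv2.COLOR_BGR2HSV)
m=cv2.inRange(h,(0,150,60),(4,255,255))|cv2.inRange(h,(172,150,60),(180,255,255))
for c in cv2.findContours(m,0,cv2.CHAIN_APPROX_NONE)[0]:
    if cv2.contourArea(c)>20:
        print('red',cv2.boundingRect(c))
        for z in (95,72,50): print(z,cv2.minAreaRect(onz(s,d,c.reshape(-1,2),z)[:,:2].astype(np.float32)))
s2,d2=snap('scene')
L=onz(s2,d2,[(340+162/3.75,235+102/3.333),(340+130/3.75,235+125/3.333)],208); l=L[1]-L[0]; print('collar',np.degrees(np.arctan2(l[1],l[0])),L)
cv2.imwrite('pics/%s.png'%sys.argv[1],np.hstack([cv2.resize(d['frame'],(450,338)),cv2.resize(d['frame'][60:200,200:340],(338,338),interpolation=2)]))
cv2.imwrite('pics/raw.png',d['frame'])
E
python3 key.py k1
```

```text
[ 574.1 -287.3  300.9] [-2.217e+00 -2.224e+00 -2.000e-03]
red (252, 109, 9, 22)
95 ((575.4971923828125, -213.08404541015625), (29.874671936035156, 8.68315601348877), 75.52783966064453)
72 ((575.6139526367188, -212.7545166015625), (31.59178924560547, 9.182199478149414), 75.52798461914062)
50 ((575.7255249023438, -212.4393310546875), (33.23427200317383, 9.659650802612305), 75.5279312133789)
red (194, 25, 23, 42)
95 ((506.3699951171875, -118.29420471191406), (13.102941513061523, 53.05691146850586), 23.071115493774414)
72 ((502.513427734375, -112.51638793945312), (13.856039047241211, 56.10648727416992), 23.071086883544922)
50 ((498.82452392578125, -106.98975372314453), (14.576447486877441, 59.02347946166992), 23.070972442626953)
collar 2.563848834305302 [[530.08782161 290.08377423 208.        ]
 [552.72871241 291.0975766  208.        ]]
```

View pics/k1.png

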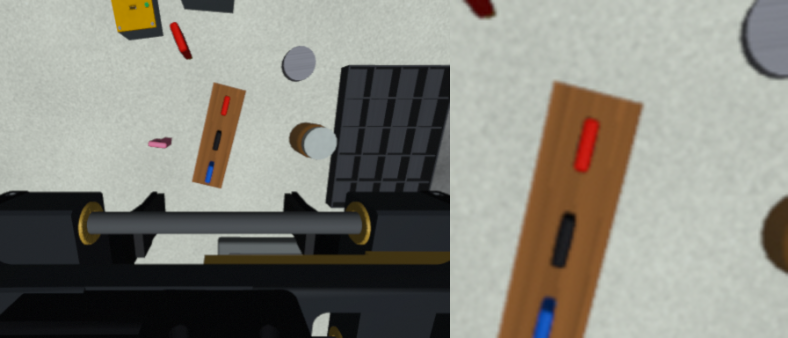

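Crop (588,145) is the red key in the slot nearest the top of the view, with its long axis at 75.5°. Collar angle is about 0–2°, which is four dots. I'll average several pose readings before the grasp.

Run:
```python
from h import *
A=[];K=[]
for i in range(6):
    s,d=snap('wrist'); A.append(np.r_[s['ee_pos'],R.from_rotvec(s['eef_rot']).as_matrix()[:,1]])
    h=cv2.cvtColor(d['frame'],cv2.COLOR_BGR2HSV)
    m=cv2.inRange(h,(0,150,60),(4,255,255))|cv2.inRange(h,(172,150,60),(180,255,255)); m[:90]=0
    c=max(cv2.findContours(m,0,cv2.CHAIN_APPROX_NONE)[0],key=cv2.contourArea)
    r=cv2.minAreaRect(onz(s,d,c.reshape(-1,2),95)[:,:2].astype(np.float32)); K.append([*r[0],r[2]])
print(np.round(A,3));print(np.round(K,2),np.mean(K,0)); print(s['joint_positions'].round(2))
```

```text
[[ 5.74068e+02 -2.87589e+02  3.01121e+02  1.00000e+00  3.00000e-03
   1.00000e-03]
 [ 5.73969e+02 -2.87960e+02  3.01147e+02  1.00000e+00  3.00000e-03
   1.00000e-03]
 [ 5.73861e+02 -2.88363e+02  3.01163e+02  1.00000e+00  2.00000e-03
   1.00000e-03]
 [ 5.73795e+02 -2.88728e+02  3.01132e+02  1.00000e+00  2.00000e-03
   1.00000e-03]
 [ 5.73717e+02 -2.89061e+02  3.01099e+02  1.00000e+00  1.00000e-03
   0.00000e+00]
 [ 5.73632e+02 -2.89341e+02  3.01061e+02  1.00000e+00  1.00000e-03
   0.00000e+00]]
[[ 575.29 -213.05   75.84]
 [ 575.31 -213.14   75.82]
 [ 575.3  -213.28   77.35]
 [ 575.41 -213.22   75.44]
 [ 575.44 -213.23   75.41]
 [ 575.44 -213.22   75.71]] [ 575.36485799 -213.18911997   75.92644628]
[ 0.26  0.35  0.19  1.48 -0.07  1.33  0.46]
```

Request:
{"fn": "carry_out", "kwargs": {
  "hand": 0.05,
  "steps": [
    {"delta_pos": [0.04,0.002,0.04],"spin": 7},
    {"delta_pos": [0.0768,0.0019,0.08],"spin": 14.3},
    {"delta_pos": [0.0768,0.0019,0.13],"spin": 14.3},
    {"delta_pos": [0.0768,0.0019,0.17],"spin": 14.3},
    {"delta_pos": [0.0768,0.0019,0.18],"spin": 14.3},
    {"delta_pos": [0.0768,0.0019,0.18],"spin": 14.3},
    {"delta_pos": [0.0768,0.0019,0.21],"spin": 14.3},
    {"delta_pos": [0.0768,0.0019,0.24],"spin": 14.3},
    {"delta_pos": [0.0768,0.0019,0.243],"spin": 14.3},
    {"delta_pos": [0.0768,0.0019,0.243],"spin": 14.3},
    {"delta_pos": [0.0768,0.0019,0.243],"spin": 14.3},
    {"delta_pos": [0.0768,0.0019,0.243],"spin": 14.3}
  ]
}}

```text
time: 9.95
ee_pos: [576.2, -213.4, 59.1]
eef_rot: [2.479, 1.927, 0.002]
wrist_force: [-0.4, 0.6, 0.1]
width: 50.1
finger_force: 0.0
```

Request:
{"fn": "carry_out", "kwargs": {
  "hand": 0.002,
  "steps": [
    {"delta_pos": [0,0,0],"spin": 0},
    {"delta_pos": [0,0,0],"spin": 0},
    {"delta_pos": [0,0,0],"spin": 0},
    {"delta_pos": [0,0,0],"spin": 0},
    {"delta_pos": [0,0,0],"spin": 0},
    {"delta_pos": [0,0,0],"spin": 0},
    {"delta_pos": [0,0,0],"spin": 0},
    {"delta_pos": [0,0,0],"spin": 0}
  ]
}}

```text
time: 10.95
ee_pos: [575.4, -213.2, 57.8]
eef_rot: [-2.481, -1.928, -0.0]
wrist_force: [-0.5, 0.4, -0.8]
width: 9.3
finger_force: 30.0
```

Request:
{"fn": "carry_out", "kwargs": {
  "steps": [
    {"delta_pos": [0,0,-0.02],"spin": 0},
    {"delta_pos": [0,0,-0.05],"spin": 0},
    {"delta_pos": [0,0,-0.08],"spin": 0},
    {"delta_pos": [0,0,-0.11],"spin": 0},
    {"delta_pos": [0,0,-0.13],"spin": 0},
    {"delta_pos": [0,0,-0.13],"spin": 0}
  ]
}}

```text
time: 11.7
ee_pos: [576.4, -213.5, 189.4]
eef_rot: [2.478, 1.926, 0.003]
wrist_force: [-0.1, -0.0, -0.5]
width: 9.5
finger_force: 30.0
```

Request:
{"fn": "carry_out", "kwargs": {
  "steps": [
    {"delta_pos": [0.02,0,0],"spin": -10},
    {"delta_pos": [0.04,0,0],"spin": -20},
    {"delta_pos": [0.07,0,0],"spin": -30},
    {"delta_pos": [0.1,0,0],"spin": -40},
    {"delta_pos": [0.13,0,0],"spin": -50},
    {"delta_pos": [0.16,0,0],"spin": -60},
    {"delta_pos": [0.19,0,0],"spin": -70},
    {"delta_pos": [0.21,-0.001,0],"spin": -80},
    {"delta_pos": [0.2196,-0.0017,0],"spin": -90},
    {"delta_pos": [0.2196,-0.0017,0],"spin": -100.3},
    {"delta_pos": [0.2196,-0.0017,0],"spin": -100.3},
    {"delta_pos": [0.2196,-0.0017,0],"spin": -100.3}
  ]
}}

```text
time: 13.2
ee_pos: [627.5, -0.3, 187.0]
eef_rot: [-0.114, -3.138, 0.0]
wrist_force: [0.4, -0.0, -0.6]
width: 9.3
finger_force: 30.0
```

```bash
cat > sw2.py <<'E'
from h import *
import sys
for i in range(8): s,d=snap('wrist')
Rm=R.from_rotvec(s['eef_rot']).as_matrix(); print(s['ee_pos'].round(2),'tool x ang',np.degrees(np.arctan2(Rm[1,0],Rm[0,0])).round(2),Rm[:,2].round(4),s['width'].round(2),s['finger_force'])
h=cv2.cvtColor(d['frame'],cv2.COLOR_BGR2HSV)
m=cv2.inRange(h,(18,130,90),(32,255,255))
cs=[c for c in cv2.findContours(m,0,cv2.CHAIN_APPROX_NONE)[0] if cv2.contourArea(c)>600]
for c in cs: print(cv2.boundingRect(c), cv2.minAreaRect(onz(s,d,c.reshape(-1,2),70)[:,:2].astype(np.float32)))
c=max(cs,key=cv2.contourArea); k=cv2.erode(cv2.fillPoly(np.zeros_like(m),[cv2.convexHull(c)],255),np.ones((21,21)))
hole=cv2.bitwise_and(cv2.bitwise_not(cv2.inRange(h,(18,130,60),(32,255,255))),k)
for q in cv2.findContours(hole,0,cv2.CHAIN_APPROX_NONE)[0]:
    if cv2.contourArea(q)>15: print('hole',cv2.boundingRect(q),cv2.minAreaRect(onz(s,d,q.reshape(-1,2),70)[:,:2].astype(np.float32)))
m=cv2.inRange(h,(0,150,50),(4,255,255))|cv2.inRange(h,(172,150,50),(180,255,255))
for q in cv2.findContours(m,0,cv2.CHAIN_APPROX_NONE)[0]:
    if cv2.contourArea(q)>15: print('red',cv2.boundingRect(q))
print('TCP px',proj(s,d,[s['ee_pos']]))
cv2.imwrite('pics/%s.png'%sys.argv[1],cv2.resize(d['frame'],(800,600)))
E
python3 sw2.py sw2
```

```text
Traceback (most recent call last):
  File "sw2.py", line 4, in <module>
    Rm=R.from_rotvec(s['eef_rot']).as_matrix(); print(s['ee_pos'].round(2),'tool x ang',np.degrees(np.arctan2(Rm[1,0],Rm[0,0])).round(2),Rm[:,2].round(4),s['width'].round(2),s['finger_force'])
                                                                                                                                                          ^^^^^^^^^^^^^^^^
AttributeError: 'float' object has no attribute 'round'
```

```bash
sed -i "s/s\['width'\].round(2)/s['width']/" sw2.py; python3 sw2.py sw2
```

```text
[6.2803e+02 7.0000e-02 1.8788e+02] tool x ang 176.0 [ 1.e-04  1.e-04 -1.e+00] 9.382586762972785 29.991861283779144
(208, 70, 84, 84) ((547.5531005859375, -0.11954116821289062), (89.43122100830078, 88.19586181640625), 85.98567199707031)
(321, 68, 73, 71) ((546.612060546875, 117.18754577636719), (62.55772399902344, 62.52022171020508), 71.25296783447266)
(158, 0, 67, 36) ((445.2247619628906, -51.50051498413086), (32.650142669677734, 62.03622817993164), 6.725086688995361)
hole (246, 139, 9, 5) ((577.9845581054688, -2.07814359664917), (9.140837669372559, 4.483499050140381), 85.98656463623047)
hole (247, 107, 7, 15) ((548.595458984375, 0.1138145923614502), (6.711050510406494, 14.928996086120605), 85.8827133178711)
red (247, 196, 17, 45)
red (99, 60, 59, 34)
TCP px [[255.00904168 217.11731713]]
```

View pics/sw2.png

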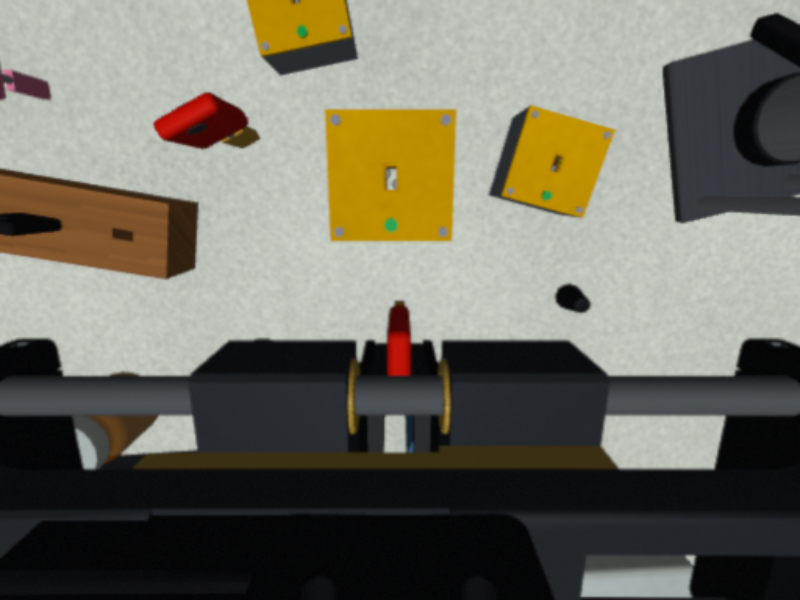

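The slot sits at (392,180) and the held key at (398,335), lined up with the TCP column. I'm moving above the hole and settling.

Request:
{"fn": "carry_out", "kwargs": {
  "steps": [
    {"delta_pos": [0.04,-0.003,0],"spin": 0},
    {"delta_pos": [0.07,-0.005,0],"spin": 0},
    {"delta_pos": [0.0798,-0.0057,0.02],"spin": 0},
    {"delta_pos": [0.0798,-0.0057,0.05],"spin": 0},
    {"delta_pos": [0.0798,-0.0057,0.058],"spin": 0},
    {"delta_pos": [0.0798,-0.0057,0.058],"spin": 0},
    {"delta_pos": [0.0798,-0.0057,0.058],"spin": 0},
    {"delta_pos": [0.0798,-0.0057,0.058],"spin": 0},
    {"delta_pos": [0.0798,-0.0057,0.058],"spin": 0},
    {"delta_pos": [0.0798,-0.0057,0.058],"spin": 0}
  ]
}}

```text
time: 15.25
ee_pos: [548.2, -0.0, 130.1]
eef_rot: [0.11, 3.139, 0.0]
wrist_force: [0.7, -0.4, -0.5]
width: 9.3
finger_force: 30.0
```

Request:
{"fn": "carry_out", "kwargs": {
  "steps": [
    {"delta_pos": [0,0,0.004],"spin": 0},
    {"delta_pos": [0,0,0.009],"spin": 0},
    {"delta_pos": [0,0,0.013],"spin": 0},
    {"delta_pos": [0,0,0.017],"spin": 0},
    {"delta_pos": [0,0,0.017],"spin": 0},
    {"delta_pos": [0,0,0.017],"spin": 0},
    {"delta_pos": [0,0,0.017],"spin": 0}
  ]
}}

```text
time: 16.12
ee_pos: [548.2, -0.0, 113.0]
eef_rot: [0.11, 3.139, 0.0]
wrist_force: [0.5, -0.1, -0.2]
width: 9.8
finger_force: 30.0
```

Blade is 10 mm in with no side force. I'm rocking while pushing.

Request:
{"fn": "carry_out", "kwargs": {
  "steps": [
    {"delta_pos": [0,0,0.002],"spin": 5},
    {"delta_pos": [0,0,0.004],"spin": -5},
    {"delta_pos": [0,0,0.006],"spin": 5},
    {"delta_pos": [0,0,0.008],"spin": -5},
    {"delta_pos": [0,0,0.01],"spin": 5},
    {"delta_pos": [0,0,0.012],"spin": -5},
    {"delta_pos": [0,0,0.014],"spin": 5},
    {"delta_pos": [0,0,0.016],"spin": -5},
    {"delta_pos": [0,0,0.018],"spin": 5},
    {"delta_pos": [0,0,0.02],"spin": -5},
    {"delta_pos": [0,0,0.022],"spin": 5},
    {"delta_pos": [0,0,0.022],"spin": 0}
  ]
}}

```text
time: 17.62
ee_pos: [549.3, -0.6, 92.7]
eef_rot: [0.108, 3.137, -0.002]
wrist_force: [-1.6, -0.1, 7.1]
width: 9.5
finger_force: 30.0
```

Request:
{"fn": "carry_out", "kwargs": {
  "steps": [
    {"delta_pos": [0,0,0.002],"spin": 5},
    {"delta_pos": [0,0,0.004],"spin": -5},
    {"delta_pos": [0,0,0.006],"spin": 5},
    {"delta_pos": [0,0,0.008],"spin": -5},
    {"delta_pos": [0,0,0.01],"spin": 5},
    {"delta_pos": [0,0,0.012],"spin": -5},
    {"delta_pos": [0,0,0.0135],"spin": 5},
    {"delta_pos": [0,0,0.0135],"spin": -5},
    {"delta_pos": [0,0,0.0135],"spin": 0},
    {"delta_pos": [0,0,0.0135],"spin": 0}
  ]
}}

```text
time: 18.88
ee_pos: [548.5, -0.1, 77.7]
eef_rot: [0.109, 3.139, -0.0]
wrist_force: [0.3, -0.2, 1.1]
width: 9.5
finger_force: 30.0
```

Request:
{"fn": "carry_out", "kwargs": {
  "steps": [
    {"delta_pos": [0,0,0.001],"spin": 4},
    {"delta_pos": [0,0,0.002],"spin": -4},
    {"delta_pos": [0,0,0.002],"spin": 4},
    {"delta_pos": [0,0,0.002],"spin": -4},
    {"delta_pos": [0,0,0.002],"spin": 0},
    {"delta_pos": [0,0,0.002],"spin": 0},
    {"delta_pos": [0,0,0.002],"spin": 0}
  ]
}}

```text
time: 19.75
ee_pos: [549.7, -0.0, 77.6]
eef_rot: [0.107, 3.136, -0.0]
wrist_force: [-1.6, -1.1, 11.8]
width: 8.7
finger_force: 30.0
```

Run:
```python
from h import *
for i in range(4): s,d=snap('side')
print(s['ee_pos'].round(2),s['wrist_force'].round(1),s['joint_positions'].round(2))
h=cv2.cvtColor(d['frame'],cv2.COLOR_BGR2HSV); print(proj(s,d,[[548,0,70]]))
v=d['frame'][180:280,185:295]; cv2.imwrite('pics/home.png',cv2.resize(v,(770,600),interpolation=2))
```

```text
[ 5.4966e+02 -2.0000e-02  7.7630e+01] [-1.8 -0.8 10.9] [ 0.1   0.4  -0.22  1.94  0.12  0.81  1.31]
[[239.12027431 228.74706044]]
```

View pics/home.png

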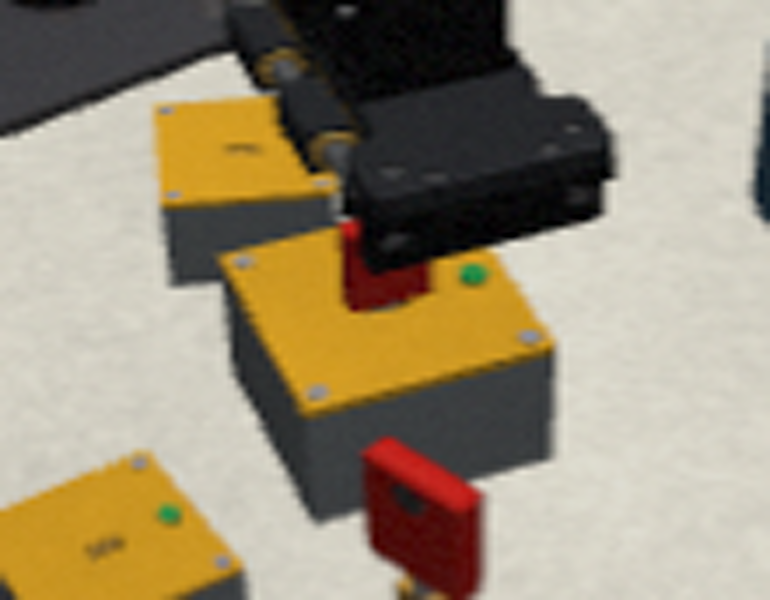

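The shoulder is flush on the yellow top at (385,305), and the z force is 11 N with no further travel, so the key is home. I'm turning clockwise.

Request:
{"fn": "carry_out", "kwargs": {
  "steps": [
    {"delta_pos": [0,0,-0.001],"spin": 8},
    {"delta_pos": [0,0,-0.001],"spin": 16},
    {"delta_pos": [0,0,-0.001],"spin": 24},
    {"delta_pos": [0,0,-0.001],"spin": 32},
    {"delta_pos": [0,0,-0.001],"spin": 40},
    {"delta_pos": [0,0,-0.001],"spin": 48},
    {"delta_pos": [0,0,-0.001],"spin": 56},
    {"delta_pos": [0,0,-0.001],"spin": 64},
    {"delta_pos": [0,0,-0.001],"spin": 72},
    {"delta_pos": [0,0,-0.001],"spin": 80},
    {"delta_pos": [0,0,-0.001],"spin": 86},
    {"delta_pos": [0,0,-0.001],"spin": 86}
  ]
}}

```text
time: 21.45
ee_pos: [548.7, -0.8, 77.7]
eef_rot: [2.219, 2.222, 0.0]
wrist_force: [-1.0, -1.0, 7.2]
width: 9.5
finger_force: 30.0
```

Request:
{"fn": "carry_out", "kwargs": {
  "steps": [
    {"delta_pos": [0,0,0],"spin": 3},
    {"delta_pos": [0,0,0],"spin": 5},
    {"delta_pos": [0,0,0],"spin": 5},
    {"delta_pos": [0,0,0],"spin": 5},
    {"delta_pos": [0,0,0],"spin": 5},
    {"delta_pos": [0,0,0],"spin": 5},
    {"delta_pos": [0,0,0],"spin": 5},
    {"delta_pos": [0,0,0],"spin": 5}
  ]
}}

```text
time: 22.45
ee_pos: [548.5, -0.8, 77.7]
eef_rot: [2.313, 2.123, 0.0]
wrist_force: [-2.1, -3.1, 8.5]
width: 9.4
finger_force: 30.0
```

Run:
```python
from h import *
s,d=snap('side'); s2,d2=snap('scene')
Rm=R.from_rotvec(s['eef_rot']).as_matrix()
print(s['ee_pos'].round(2),'tool x ang',np.degrees(np.arctan2(Rm[1,0],Rm[0,0])),Rm[:,2].round(3),s['wrist_force'].round(1),s['torque'].round(3),s['finger_force'],s['width'])
a=cv2.resize(d['frame'][180:280,185:295],(440,400),interpolation=2); b=cv2.resize(d2['frame'][235:325,340:420],(355,400),interpolation=2)
cv2.imwrite('pics/end.png',np.hstack([a,b]))
```

```text
[548.51  -0.81  77.7 ] tool x ang 85.09790063777149 [ 0.001 -0.001 -1.   ] [-2.1 -3.1  8.5] [-0.419  0.535  0.123] 30.02214342355728 9.42359566265996
```

View pics/end.png

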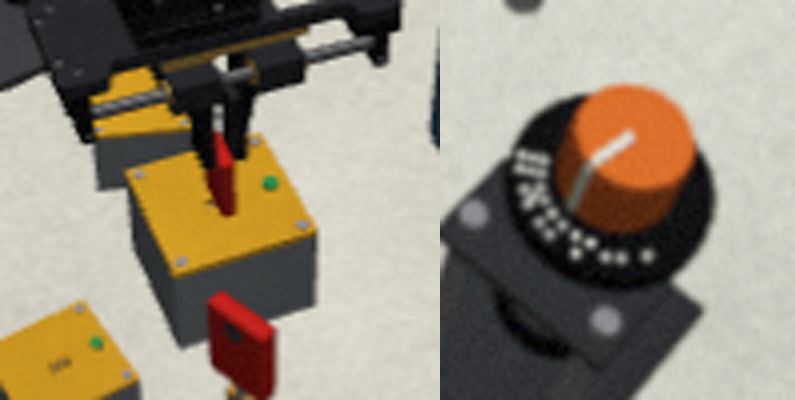

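The end view shows the key turned across the box at (222,185), still gripped and with its shoulder down on the top. The tool has turned 91° and feels 0.12 N m against the stop. The collar line is on four dots.

```bash
python3 -c "
from station import *
print(finish_job())"
```

```text
the job is handed in; nothing more can be done
None
```

I handed the job in with the collar at four dots and the red key fully home, turned about 91° to its stop and still gripped at 30 N; the hand-in did not return a verdict.

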